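# Load a cast wheel on the sloping sanding rest and chock it

### The job

Slide the small cast wheel up the sloping rest, without lifting or tipping it, until it lies flat against both stop pins at the top, and let go of it there. Then set the ribbed chock flat on the slope just below the wheel, centred and square, with its rubber-padded face up against the wheel so that it cannot creep back. Leave the wheel against the pins and do not disturb the other things on the bench.

Things in the scene. Friction and masses are not known exactly. Their poses are not given: they have to be found in the camera images.
- deck: Sloping deck of the rest, black rubber with blue edges, fixed; 300 mm long, 200 mm wide, rising at 9 degrees (0.157 rad). Origin: middle of its lower edge, on the top surface, which there meets the bench (z = 0) without a step. +x up the slope, +y across it (left when looking uphill), +z out of the surface. Side lips 10 mm high, 188 mm apart, begin at x = 45 mm.
- seat (a point): Point on the deck surface at deck x = 195 mm, y = 0, where the wheel's origin is when the wheel touches both pins; axes as the deck. The two steel stop pins, 16 mm in diameter, 30 mm high, stand at deck x = 256 mm, y = +40 and -40 mm; behind them, at x = 285 mm, is a 34 mm high end board.
- wheel: Cast-aluminium wheel lying on its closed back at the foot of the rest, spoked face up, about 0.55 kg. Back flange 130 mm in diameter, 7 mm thick; barrel 116 mm in diameter; front flange 126 mm in diameter, 37 to 46 mm high; five spokes and a 34 mm hub inside. Origin: centre of its underside, z along the axle. Stays on the slope by friction.
- chock: Aluminium chock lying on the bench, the only thing with an upright rib: base 60 mm (x) by 90 mm (y), 14 mm high; rib 18 mm (x) by 50 mm (y), centred at x = -12 mm, y = 0, its top 46 mm above the underside. About 0.25 kg. Origin: centre of its underside; +x towards the padded face, z up. Stays on the slope by friction.
- chock_face (a point): Lower middle of the chock's rubber-padded face, 30 mm from the chock's origin along its +x, at the underside. The face is 90 mm wide and 14 mm high; the padding is a 4 mm black strip.
- sanding_block: Bystander: plain wooden block 56 by 90 by 30 mm, no rib. Origin: centre of its underside.
- disc_stack: Bystander: stack of sanding discs, 120 mm in diameter, 18 mm high. Origin: centre of its underside.
- disc_box: Bystander: open cardboard box, 130 by 130 by 70 mm. Origin: centre of its underside.
- sanding_pad: Bystander: round hand pad, 84 mm in diameter, with a wooden knob, 60 mm high. Origin: centre of its underside.
- scrap_cup: Bystander: steel cup, 72 mm in diameter, 85 mm high. Origin: centre of its underside.
- scraper: Bystander: hand tool like a screwdriver, lying on the bench. Origin: under the tool, near its middle.
- rinse_bottle: Bystander: white bottle, 60 mm in diameter, 160 mm high. Origin: centre of its underside.
- paste_jar: Bystander: grey jar, 60 mm in diameter, 60 mm high. Origin: centre of its underside.
Mind the look-alikes: they are no part of the job. What is shaped like the wheel but pink is not meant.

How it is judged:
On the way:
1. the wheel lies flat against both stop pins (within 7 mm of the seat), at rest and let go (distance between wheel and seat below 0.007 m and angle between the z axis of wheel and the z axis of deck, either way round below 0.06 rad and linear speed of wheel below 0.01 m/s and contact force between wheel and the arm below 0.1 N and contact force between wheel and the fingers below 0.1 N), for 0.2 s.
At the end, for the whole second after the job is handed in: Wheel flat on the deck, its origin within 7 mm of the seat. Chock flat on the deck below it, within 20 mm of the centreline and 0.2 rad of square, padded face towards the wheel, face point within 73 mm of the wheel's origin (gap about 6 mm at most). Both at rest (distance between wheel and seat below 0.007 m and angle between the z axis of wheel and the z axis of deck, either way round below 0.06 rad and distance between chock_face and wheel below 0.073 m and y of chock in the frame of deck between -0.02 and 0.02 m and x of chock in the frame of deck below 0.115 m and angle between the x axis of chock and the x axis of deck, either way round below 0.2 rad and angle between the z axis of chock and the z axis of deck, either way round below 0.07 rad and z of chock in the frame of deck below 0.006 m and linear speed of each of wheel, chock below 0.01 m/s); the robot touches nothing.
It fails at once if the wheel is lifted more than about 20 mm off the bench or deck, or tipped by more than 0.4 rad (z of wheel in the frame of deck above 0.04 m or height (world z) of wheel above 0.06 m or angle between wheel's own z axis and vertical above 0.4 rad).
It fails at once if a bystander is moved by more than 30 mm (distance of any of sanding_block, disc_stack, disc_box, sanding_pad, scrap_cup, scraper, rinse_bottle, paste_jar from where it was at the start of the episode above 0.03 m).
It also fails if it takes over 56 s, if anything falls off the work surface, if the arm or the gripper's body presses on something with over 40 N, if the wrist force passes 120 N, or if a joint passes its speed limit or range.

### The arm

A 6-joint arm with a two-finger parallel gripper is mounted at the origin on the work surface. World frame = base frame: x ahead of the robot, y to its left, z up, the work surface at z = 0. Lengths are in m, angles in rad, forces in N, time in s.
With the tool pointing down it reaches from about 0.275 to 1 m from the base axis. Payload 8.4 kg.
Tool frame: the origin (TCP) lies on the centre line of the jaws, within the pads' length; the fingertips stand 17 mm ahead of it and the grasp point (between the pads) lies 2 mm behind it (bot.tcp_to_tips is the y of the fingertips in the tool frame, in m); y points along the fingers, z is the direction in which the jaws open and shut, and the axes are right-handed (so a half turn about y gives the same grasp; the last joint's range is limited). The gripper opens to 85 mm and grips with 20 to 120 N. Pads are 22 mm wide; open, the fingers measure 114 mm over their backs; the gripper's body (76 mm by 85 mm) begins 54 mm behind the grasp point. The pads swing forward as they close: fully open they stand 13 mm farther back than shut.
Start: joints at [-1.309, 0.353, 1.633, -0, 1.155, -0.002], TCP at [0.163, -0.603, 0.248] pointing down, gripper open.
Joint ranges: [-2.63, 2.63], [-0.92, 2.1], [0.06, 2.66], [-1.3, 4.44], [0, 2.69], [-3.02, 3.02]. Speed limits (rad/s): [2.22, 2.22, 2.79, 3.14, 3.14, 3.14].

### API

Orientations are given as a unit quaternion [x, y, z, w].
In Python, from workcell import bot, hand, kinematics, get_obs, vision, hand_in gives the robot as it stands. The module is installed in compiled form; this text tells all that it offers. Calls block until the motion is done:
- bot.reach(position, orientation): joint-space move of the TCP to a pose.
- bot.servo_line(position, ori=None, velocity=0.15): straight line of the TCP; ori=None keeps the orientation; velocity is the mean speed in m/s.
- bot.goto_joints(angles): joint-space move.
- hand.move_gripper(opening, strength=None): finger opening in m; strength is the grip in N (None keeps the last); returns when the fingers have stopped.
- bot.dwell(seconds).
- kinematics.solve_ik(position, orientation): joint angles nearest the present ones, or None.
- get_obs(): the state.
- vision.read_camera(name): name is "scene" or "top" or "wrist"; returns a dict with "frame" (384x512x3 uint8, red, green, blue), "intrinsics" (3x3 intrinsics, pixels), "dist" ([k1, k2, p1, p2, k3] as OpenCV has them; the pictures are not rectified), "view" (4x4, takes a point from world to camera coordinates). Camera axes: x right, y down, z forward; pixel columns grow to the right and rows downward; lengths in m; the calibration is good to about 2 mm. A picture is of the moment at which its call begins. There is no depth.
A pose or a line that the arm cannot do raises bot.IKError and nothing moves.
- hand_in(): hands the job in, once; it reports no verdict.
The state is a dict: "time_s": time; "joint_pos": joint angles; "joint_vel": joint speeds; "joint_efforts": joint torques, N m; "position": TCP position; "orientation": TCP orientation; "wrist_force": force on the tool from outside, world axes, zero at the start; "ft_torque": the same for the moment, N m; "gripper_width": finger opening in m.
Only numpy, scipy, OpenCV 4.12 (cv2) and the standard library are available. Lean on these libraries where they do the work, as an engineer would, in place of code of your own. Each camera call takes 0.05 s, during which the arm holds its last target.

## Working session

There is one attempt and no reset: what is moved stays moved. The work goes in short steps, each a Python script; the robot and the scene stay as the last script left them, time stands still between calls to the robot, and variables do not carry over. Pictures are saved under pics/ and viewed, and the job is handed in when it is done.

```bash
mkdir -p pics
python3 - <<'E'
from workcell import bot, hand, kinematics, get_obs, vision
import cv2
for n in ("scene","top","wrist"):
    r=vision.read_camera(n); cv2.imwrite(f"pics/{n}0.png",r["frame"][:,:,::-1]); print(n,r["intrinsics"].round(1).tolist(),r["dist"],r["view"].round(3).tolist())
o=get_obs(); print(o); print(bot.tcp_to_tips)
E
```

```text
scene [[485.9, 0.0, 257.4], [0.0, 485.9, 191.1], [0.0, 0.0, 1.0]] [-0.15118132  0.          0.          0.          0.        ] [[-0.374, 0.927, -0.005, 0.177], [0.786, 0.314, -0.533, -0.406], [-0.492, -0.204, -0.846, 2.165], [0.0, 0.0, 0.0, 1.0]]
top [[351.7, 0.0, 256.7], [0.0, 351.7, 190.6], [0.0, 0.0, 1.0]] [0.02421663 0.         0.         0.         0.        ] [[-0.012, -1.0, 0.022, 0.032], [-0.998, 0.011, -0.069, 0.548], [0.068, -0.023, -0.997, 1.158], [0.0, 0.0, 0.0, 1.0]]
wrist [[336.2, 0.0, 249.5], [0.0, 336.2, 197.4], [0.0, 0.0, 1.0]] [0.01812251 0.         0.         0.         0.        ] [[0.26, -0.966, -0.002, -0.624], [-0.912, -0.246, 0.329, -0.041], [-0.318, -0.084, -0.944, 0.382], [0.0, 0.0, 0.0, 1.0]]
{'time_s': 0.15, 'joint_pos': array([-1.30943659e+00,  3.53545677e-01,  1.63395884e+00, -8.95258399e-06,
        1.15518910e+00, -2.41131254e-03]), 'joint_vel': array([ 0.0008834 , -0.00340333, -0.00252559,  0.00093774,  0.00064788,
       -0.00073322]), 'joint_efforts': array([-2.02504707e-03, -6.05637074e+01, -3.42338133e+01, -5.34057313e-05,
        6.20529187e-03, -1.49317418e-05]), 'position': array([ 0.16285393, -0.60305499,  0.24770067]), 'orientation': array([-0.09304142,  0.7013514 , -0.70058017,  0.09293516]), 'wrist_force': array([-0.45414391, -0.42822514,  0.13473532]), 'ft_torque': array([-0.00746523,  0.01664268,  0.04281217]), 'gripper_width': 0.08549983431962124}
0.017
```

View pics/top0.png

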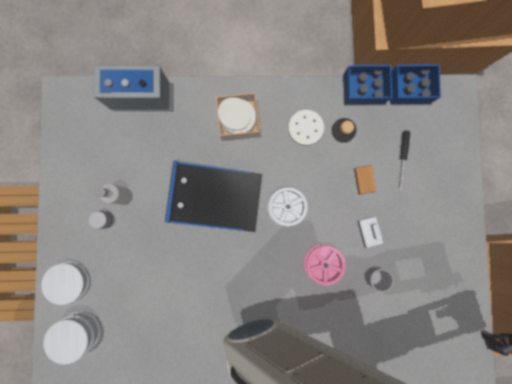

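View pics/scene0.png

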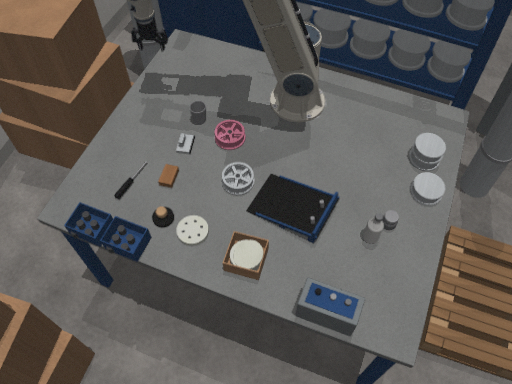

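View pics/wrist0.png

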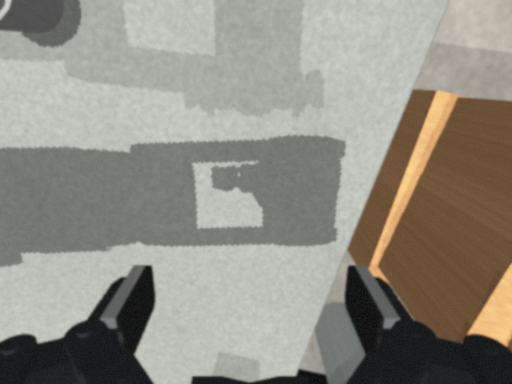

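```bash
cat > h.py <<'E'
from workcell import bot, hand, kinematics, get_obs, vision, hand_in
import cv2, numpy as np
from scipy.spatial.transform import Rotation as R
def cam(n,save=None):
    r=vision.read_camera(n)
    if save: cv2.imwrite(f"pics/{save}.png",r["frame"][:,:,::-1])
    return r
def ray(r,uv):
    p=cv2.undistortPoints(np.array(uv,float).reshape(-1,1,2),r["intrinsics"],r["dist"]).reshape(-1,2)
    d=np.c_[p,np.ones(len(p))]; V=r["view"]; Rm=V[:3,:3]; c=-Rm.T@V[:3,3]
    return c,d@Rm
def onz(r,uv,z):
    c,d=ray(r,uv); t=(z-c[2])/d[:,2]; return c+d*t[:,None]
def onplane(r,uv,p0,n):
    c,d=ray(r,uv); t=((p0-c)@n)/(d@n); return c+d*t[:,None]
def proj(r,P):
    V=r["view"]; return cv2.projectPoints(np.array(P,float).reshape(-1,1,3),cv2.Rodrigues(V[:3,:3])[0],V[:3,3],r["intrinsics"],r["dist"])[0].reshape(-1,2)
def down(yaw):
    # tool y down, tool z (jaw dir) at heading yaw in xy-plane
    z=np.array([np.cos(yaw),np.sin(yaw),0]); y=np.array([0,0,-1.]); x=np.cross(y,z)
    return R.from_matrix(np.c_[x,y,z]).as_quat()
E
python3 - <<'E'
from h import *
r=cam("top"); im=r["frame"]
c=cv2.resize(im[140:290,150:410],None,fx=3,fy=3,interpolation=cv2.INTER_CUBIC)
cv2.imwrite("pics/top_crop.png",c[:,:,::-1])
print("pins",onz(r,[(184,181),(181,205)],.0697).round(3).tolist())
print("low corners",onz(r,[(262,173),(255,231)],0).round(3).tolist())
print("wheel",onz(r,[(288,207)],.046).round(3), "chock",onz(r,[(371,232)],.014).round(3))
o=get_obs();print(R.from_quat(o["orientation"]).as_matrix().round(2))
V=r=cam("wrist")["view"]; T=np.eye(4);T[:3,:3]=R.from_quat(o["orientation"]).as_matrix();T[:3,3]=o["position"]
print((V@T).round(3))
E
```

```text
pins [[0.577, 0.258, 0.07], [0.501, 0.267, 0.07]]
low corners [[0.609, 0.006, 0.0], [0.413, 0.032, 0.0]]
wheel [[ 0.491 -0.075  0.046]] chock [[ 0.405 -0.355  0.014]]
[[-0.97 -0.    0.26]
 [-0.26  0.   -0.97]
 [ 0.   -1.   -0.  ]]
[[ 0.001  0.001  1.    -0.   ]
 [ 0.944 -0.329 -0.001  0.04 ]
 [ 0.329  0.944 -0.001  0.147]
 [ 0.     0.     0.     1.   ]]
```

View pics/top_crop.png

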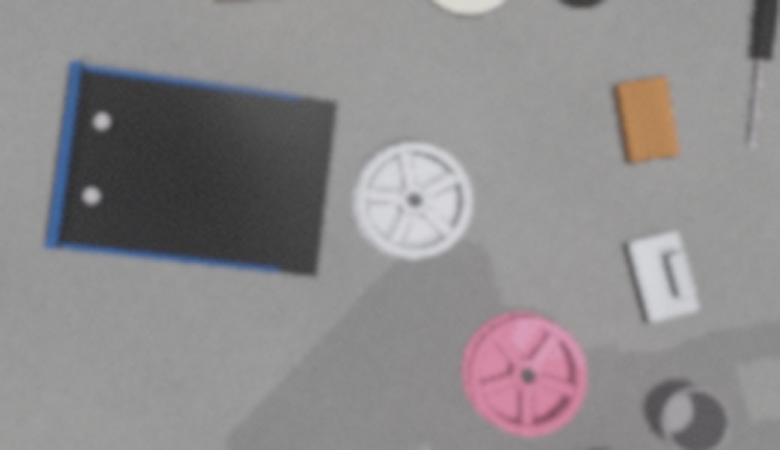

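Run:
```python
from h import *
q=down(np.pi/2)
for p in ([.34,-.355,.25],[.45,.09,.33]): print(kinematics.solve_ik(p,q))
bot.reach([.34,-.355,.25],q); bot.dwell(.1)
r=cam("wrist","w_chock"); np.save("w_chock.npy",r,allow_pickle=True); print(get_obs()["time_s"])
bot.reach([.45,.09,.33],q); bot.dwell(.1)
r=cam("wrist","w_deck"); np.save("w_deck.npy",r,allow_pickle=True); print(get_obs()["time_s"],get_obs()["joint_pos"].round(2))
```

```text
[-8.10029101e-01  1.42145076e-01  1.90992472e+00 -4.44089210e-16
  1.08952285e+00 -2.38082543e+00]
[ 1.94126952e-01  1.04843172e-02  1.87001787e+00 -4.44089210e-16
  1.26109046e+00 -1.37666938e+00]
2.4417
4.2917 [ 0.19  0.01  1.87 -0.    1.26 -1.38]
```

View pics/w_chock.png

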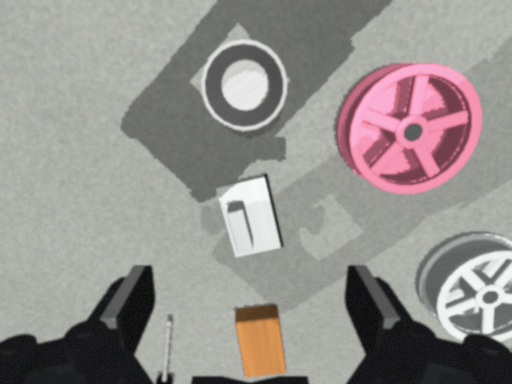

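View pics/w_deck.png

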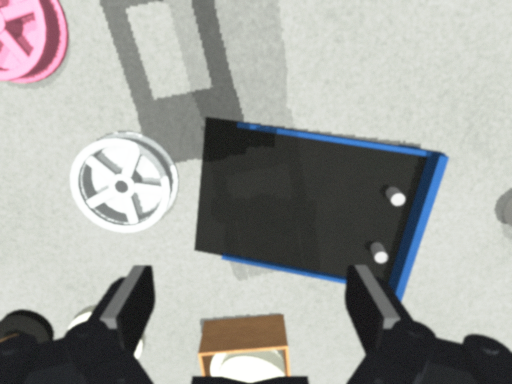

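The wrist view shows the wheel at (124,184), the pink look-alike at (25,40), and the deck's lower corners at about (207,118) and (195,250). The pin tops are at (399,199) and (381,256). In the other view the chock is at (250,215), with its black strip on the right (+y) and the wooden block at (260,340). Next I'll measure these by mask.

```bash
cat > meas.py <<'E'
from h import *
r=np.load("w_deck.npy",allow_pickle=True).item(); im=r["frame"]; hsv=cv2.cvtColor(im,cv2.COLOR_RGB2HSV)
# deck dark mask -> lower edge
dark=((im.max(2)<60)).astype(np.uint8); 
n,l,s,c=cv2.connectedComponentsWithStats(dark)
k=l[180,260]; print("deck comp",s[k])
m=(l==k).astype(np.uint8)
# left boundary of dark in rows 130..240
pts=[]
for v in range(128,242,3):
    row=np.where(m[v,150:300])[0]; pts.append((150+row[0]-.5,v))
P=onz(r,pts,0); 
vx,vy,x0,y0=cv2.fitLine(P[:,:2].astype(np.float32),cv2.DIST_HUBER,0,.01,.01).ravel(); print("lowedge dir",vx,vy,"pt",x0,y0, "resid mm",1000*np.abs((P[:,:2]-[x0,y0])@[-vy,vx]).max())
w=((im.min(2)>150)).astype(np.uint8)
for (u,v) in [(399,199),(381,256)]:
    roi=np.zeros_like(w); roi[v-14:v+14,u-14:u+14]=1
    sub=((im.min(2)>200)&(roi>0)).astype(np.uint8)
    n,l,s,c=cv2.connectedComponentsWithStats(sub); i=1+np.argmax(s[1:,4]); print("pin",c[i],s[i], onz(r,[c[i]],.0697)[0].round(4))
for name,box in (("A",(60,120,190,245)),):
    print(im[184,80],im[160,60],im[225,125],im[150,175])
cv2.imwrite("pics/wheel_crop.png",cv2.resize(im[110:260,50:230],None,fx=4,fy=4,interpolation=cv2.INTER_CUBIC)[:,:,::-1])
r2=np.load("w_chock.npy",allow_pickle=True).item()
cv2.imwrite("pics/chock_crop.png",cv2.resize(r2["frame"][165:270,200:300],None,fx=5,fy=5,interpolation=cv2.INTER_CUBIC)[:,:,::-1])
E
python3 meas.py
```

```text
deck comp [  197   118   315   266 34955]
lowedge dir 0.99309653 -0.11730015 pt 0.5054169 0.020514797 resid mm 1.2205575807835183
pin [397.59322034 199.03389831] [391 194  14  11 118] [0.503  0.2685 0.0697]
pin [380.63043478 256.73913043] [375 252  12  10  92] [0.5819 0.2579 0.0697]
[174 180 178] [221 224 217] [218 222 222] [138 142 138]
```

```bash
sleep 0
```

```text
(no output)
```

View pics/wheel_crop.png

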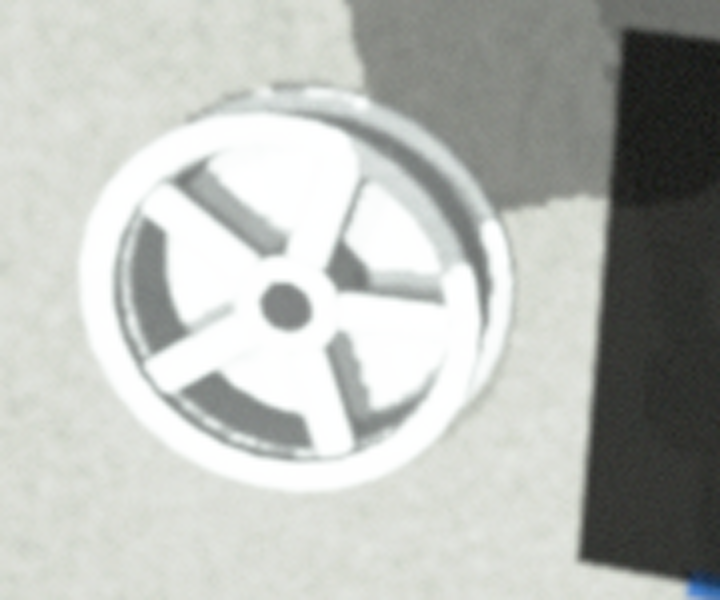

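View pics/chock_crop.png

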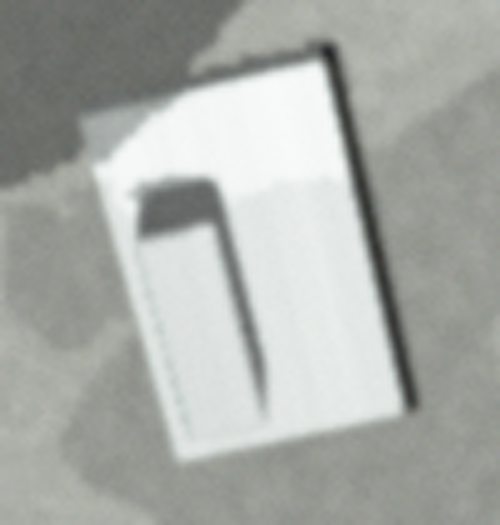

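```bash
cat > meas2.py <<'E'
from h import *
from scipy.optimize import least_squares
r=np.load("w_deck.npy",allow_pickle=True).item()
pw=np.array([(78,280),(95,200),(150,145),(255,112),(128,402),(200,462),(310,493),(400,470),(460,415)],float)/4+[50,110]-.4
P=onz(r,pw,.046)[:,:2]
s=least_squares(lambda a:np.hypot(*(P-a[:2]).T)-a[2],[.49,-.07,.063]); print("wheel",s.x.round(4),"res",(1000*s.fun).round(1))
print("hub z.04",onz(r,[(121.1,186.3)],.040)[0].round(4))
r=np.load("w_chock.npy",allow_pickle=True).item()
pc=np.array([(180,462),(415,408),(338,62),(97,168)],float)/5+[200,165]-.4
C=onz(r,pc,.014)[:,:2]; print(C.round(4).tolist()); print("edges",[round(float(np.linalg.norm(C[i]-C[(i+1)%4])),4) for i in range(4)])
d1=C[1]-C[2]; print("padface edge heading deg (y axis neg)",np.degrees(np.arctan2(d1[1],d1[0])), "left edge",np.degrees(np.arctan2(*(C[0]-C[3])[::-1])), "near", np.degrees(np.arctan2(*(C[1]-C[0])[::-1])))
print("centre",C.mean(0))
# rib top z .046: corners
pr=np.array([(187,440),(258,420),(215,225),(140,240)],float)/5+[200,165]-.4
Q=onz(r,pr,.046)[:,:2]; print("rib",Q.round(4).tolist(),Q.mean(0).round(4),[round(float(np.linalg.norm(Q[i]-Q[(i+1)%4])),4) for i in range(4)])
E
python3 meas2.py
```

```text
wheel [ 0.4947 -0.0749  0.0634] res [ 0.7  1.  -0.6 -0.5 -0.6 -0.7  0.3  0.2  0.2]
hub z.04 [ 0.4953 -0.0767  0.04  ]
[[0.4585, -0.3725], [0.444, -0.3159], [0.3579, -0.3357], [0.3828, -0.3902]]
edges [0.0584, 0.0883, 0.06, 0.0777]
padface edge heading deg (y axis neg) 12.94677937345648 left edge 13.214353230630357 near 104.3689685809448
centre [ 0.41080234 -0.35357272]
rib [[0.4351, -0.3693], [0.4302, -0.3537], [0.3844, -0.3627], [0.3877, -0.3786]] [ 0.4093 -0.3661] [0.0164, 0.0467, 0.0162, 0.0483]
```

```bash
cat >> h.py <<'E'
O=np.array([.5112,.0180,0]); HD=np.radians(82.8); U=np.array([np.cos(HD),np.sin(HD),0]); Vv=np.array([-np.sin(HD),np.cos(HD),0]); Z=np.array([0,0,1.]); S=np.radians(9)
UD=np.cos(S)*U+np.sin(S)*Z; ND=np.cos(S)*Z-np.sin(S)*U
def dk(x,y,z): return O+x*UD+y*Vv+z*ND
TIP=.017
def push_pose(tip,tilt,tiplen=None):
    """tip: world point of the middle of the fingertips; tilt deg tips leading uphill"""
    t=np.radians(tilt); y=np.sin(t)*U-np.cos(t)*Z; z=-Vv; x=np.cross(y,z)
    return tip-y*(TIP if tiplen is None else tiplen), R.from_matrix(np.c_[x,y,z]).as_quat()
E
python3 - <<'E'
from h import *
f0=get_obs()["wrist_force"]
b=O-.215*U+.0048*Vv
hand.move_gripper(.07)
p,q=push_pose(b+.05*Z,6); print(p)
for t,a in ((b,6),(dk(.195-.066,0,.003),13),(dk(.0,0,.003),13)):
    pp,qq=push_pose(t,a); print(kinematics.solve_ik(pp,qq))
bot.reach(p,q); bot.dwell(.1); f0=get_obs()["wrist_force"]; print(f0)
p,q=push_pose(b+.012*Z,6); bot.servo_line(p,q,.12)
for k in range(30):
    h=.010-.001*k; bot.servo_line(push_pose(b+h*Z,6)[0],None,.04)
    f=get_obs()["wrist_force"]-f0
    if abs(f[2])>3: break
print("contact nominal tip h",h,f,get_obs()["time_s"],get_obs()["position"],get_obs()["gripper_width"])
cam("scene","s1");cam("top","t1")
E
```

```text
[ 0.47926849 -0.19646603  0.06690687]
[-0.4541903   0.54375381  1.99072497  0.16475504  0.64755988 -0.46204241]
[ 0.12676235  0.50853052  2.00012021  0.38923885  0.61137668 -0.06525265]
[-0.11998287  0.52939341  2.04098232  0.40430842  0.60873236 -0.33175502]
[-0.64327726  0.10635881  0.381099  ]
contact nominal tip h -0.008000000000000002 [-2.28003118  0.26989284 13.71588833] 11.3667 [ 0.47946745 -0.19655221  0.00973965] 0.07006049820261273
```

```bash
sed -i 's/^TIP=.*/TIP=.0086/' h.py
python3 - <<'E'
from h import *
def bench(s,y,a): return push_pose(O+s*U+y*Vv+(.0017+.011*np.sin(np.radians(a)))*Z,a)
f0=np.array([-.643,.106,.381])
def go(pq,v):
    bot.servo_line(pq[0],pq[1],v); o=get_obs(); f=o["wrist_force"]-f0
    print(round(o["time_s"],2),"err",((o["position"]-pq[0])*1000).round(1),"F u,v,z",np.round([f@U,f@Vv,f[2]],2))
    if np.linalg.norm(f)>30: raise SystemExit("force")
go(bench(-.215,.0048,6),.05)
go(bench(-.160,.0048,6),.08)
go(bench(-.126,.004,6),.07)
go(bench(-.090,.003,8),.07)
cam("wrist","p1w");cam("scene","p1s");cam("top","p1t")
E
```

```text
11.72 err [ 0.  0. -0.] F u,v,z [-0.1  -1.2  -0.94]
12.55 err [0.1 0.1 0. ] F u,v,z [ 0.41 -0.55  0.45]
13.18 err [-0.   0.5  0. ] F u,v,z [-0.45 -0.72 -1.37]
13.84 err [-0.1  0.3 -0. ] F u,v,z [-0.51 -1.06 -0.69]
```

View pics/p1w.png

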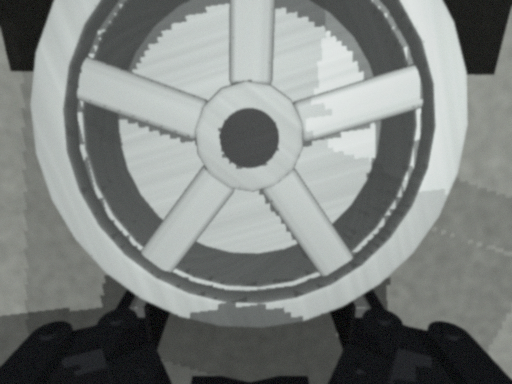

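View pics/p1s.png

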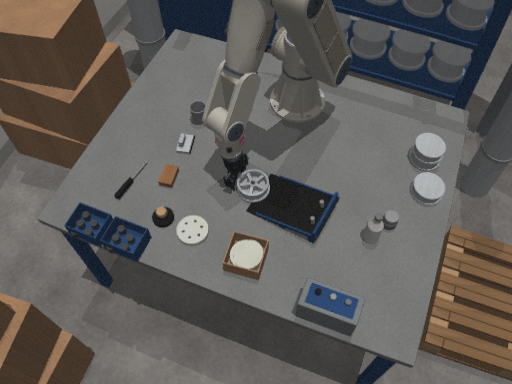

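The wheel (scene 253,185; wrist hub at 249,137) is moving with the fingers. It sits centred between them at the foot of the deck, so I'll keep pushing.

```bash
cat > push2.py <<'E'
from h import *
def bench(s,y,a): return push_pose(O+s*U+y*Vv+(.0017+.011*np.sin(np.radians(a)))*Z,a)
def deck(x,y,a): return push_pose(dk(x,y,.0020+.011*np.sin(np.radians(a-9))),a)
f0=np.array([-.643,.106,.381])
def go(pq,v):
    bot.servo_line(pq[0],pq[1],v); o=get_obs(); f=o["wrist_force"]-f0
    print(round(o["time_s"],2),"err",((o["position"]-pq[0])*1000).round(1),"F u,v,z",np.round([f@U,f@Vv,f[2]],2))
    return f@U
    if np.linalg.norm(f)>30: raise SystemExit("force")
E
python3 - <<'E'
from push2 import *
go(bench(-.055,.002,10.5),.07)
go(bench(-.018,.001,13),.07)
go(deck(.010,.0,13),.07)
go(deck(.06,.0,13),.08)
go(deck(.105,.0,13),.08)
cam("wrist","p2w");cam("scene","p2s");r=cam("top","p2t")
E
```

```text
14.63 err [-0.   0.3  0. ] F u,v,z [-0.09 -1.57 -0.17]
15.31 err [-0.1  0.3 -0. ] F u,v,z [-0.56 -1.05 -0.74]
15.85 err [0.2 0.2 0.1] F u,v,z [-1.5  -0.72  0.14]
16.62 err [-0.1  0.1 -0. ] F u,v,z [-0.26 -0.56 -0.4 ]
17.34 err [-0.  0. -0.] F u,v,z [-0.56 -0.55 -0.14]
```

View pics/p2w.png

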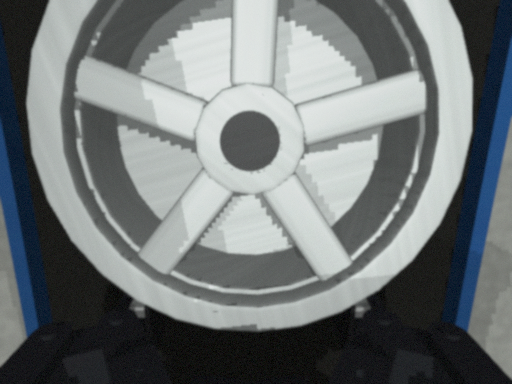

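View pics/p2s.png

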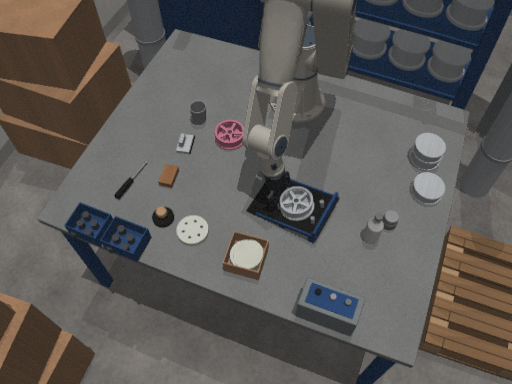

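The wheel lies flat on the deck, centred between the blue lips (wrist hub 250,140), with a little way left to the pins. I'll creep up until contact.

Run:
```python
from push2 import *
go(deck(.120,0,13),.06)
for x in np.arange(.122,.140,.002):
    f=go(deck(x,0,13),.03)
    if f<-10: break
print("stop x",x)
go(deck(x-.03,0,13),.08)
bot.dwell(.1)
go(push_pose(dk(x-.05,0,.09),13),.2)
bot.dwell(.1)
r=cam("wrist","p3w"); np.save("p3w.npy",r,allow_pickle=True);r=cam("top","p3t"); np.save("p3t.npy",r,allow_pickle=True)
```

```text
17.89 err [0.  0.2 0. ] F u,v,z [-0.48 -1.12 -0.29]
18.14 err [-0.1 -0.1 -0.1] F u,v,z [-2.83 -1.22 -0.67]
18.39 err [-0.1 -0.  -0. ] F u,v,z [-2.99 -1.4  -0.96]
18.64 err [-0.   0.1  0. ] F u,v,z [-3.2  -0.43 -0.3 ]
18.89 err [-0.   0.1  0. ] F u,v,z [-2.97 -0.52 -0.15]
19.14 err [-0.2 -0.1 -0.1] F u,v,z [-5.94 -0.71 -1.09]
19.39 err [-0.7 -0.8 -0.4] F u,v,z [-10.93  -0.17  -0.4 ]
stop x 0.132
19.92 err [ 0.3 -0.   0.1] F u,v,z [-0.48 -0.25 -0.03]
20.62 err [-0.2  0.2 -0.3] F u,v,z [-0.05 -1.14 -0.57]
```

View pics/p3w.png

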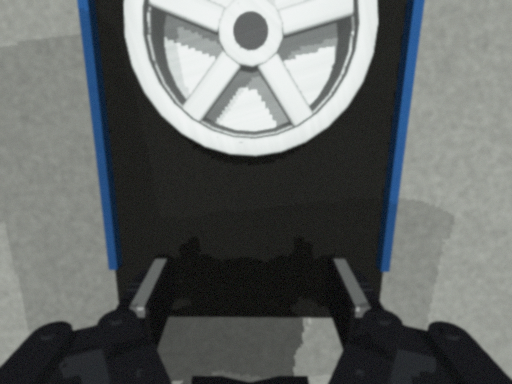

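Run:
```python
import cv2
im=cv2.imread("pics/p3t.png")[140:250,150:290]; cv2.imwrite("pics/p3t_crop.png",cv2.resize(im,None,fx=5,fy=5,interpolation=cv2.INTER_CUBIC))
```

```text
(no output)
```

View pics/p3t_crop.png

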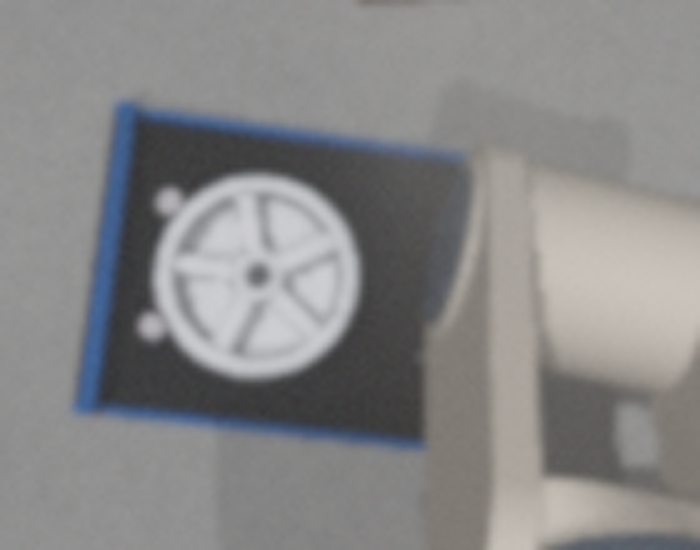

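Run:
```python
from h import *
r=np.load("p3t.npy",allow_pickle=True).item()
for nm,uv,h in (("wheel rim ctr",(201.3,195.3),.046),("pin L",(183.7,180.4),.03),("pin R",(180.1,205.1),.03)):
    P=onplane(r,[uv],dk(0,0,h),ND)[0]-O; print(nm,(P@UD).round(4),(P@Vv).round(4))
rib=np.array([.4095,-.366,0]); q=down(np.radians(103.3-180))
hand.move_gripper(.05,40)
bot.reach(rib+.12*Z,q)
bot.dwell(.05)
r=cam("wrist","g0")
bot.servo_line(rib+.036*Z,q,.12)
f=get_obs()["wrist_force"]; print(f,get_obs()["time_s"])
hand.move_gripper(.0,40); bot.dwell(.1)
print(get_obs()["gripper_width"],get_obs()["wrist_force"],get_obs()["time_s"])
cam("wrist","g1")
```

```text
wheel rim ctr 0.195 0.0036
pin L 0.2554 -0.0374
pin R 0.2567 0.0419
[-0.54591669  0.88832585 -0.4999346 ] 23.7917
0.017460099170184096 [0.07581093 1.29754128 6.51936927] 24.275
```

View pics/g1.png

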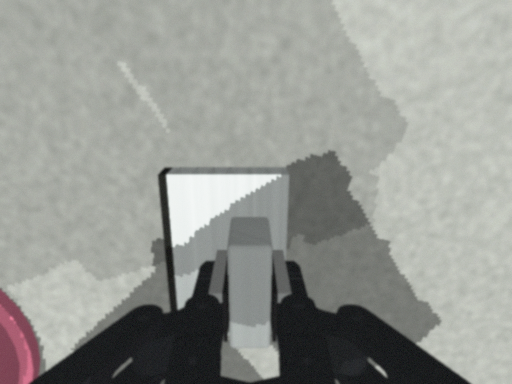

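The chock is gripped square across its rib (width 17.5 mm), with the black padded face on the left, at (165,240). I'll carry it to the slope.

```bash
cat >> h.py <<'E'
QP=R.from_matrix(np.c_[np.cross(-ND,-UD),-ND,-UD]).as_quat()
def chp(x,h,y=.001): return dk(x-.012,y,.036+h)
E
python3 - <<'E'
from h import *
p=get_obs()["position"]; bot.servo_line(p+.08*Z,None,.2)
print(get_obs()["gripper_width"],kinematics.solve_ik(chp(.085,.05),QP))
bot.reach(chp(.082,.09),QP)
bot.servo_line(chp(.085,.015),QP,.12); bot.dwell(.15)
o=get_obs(); print(o["time_s"],o["wrist_force"],((o["position"]-chp(.085,.015))*1000).round(1),o["gripper_width"])
cam("wrist","c1"); cam("scene","c1s"); cam("top","c1t")
E
```

```text
0.01703011780008639 [0.04742418 0.3918119  1.99790626 0.23108747 0.73799522 1.57365253]
27.4417 [-0.81733182  0.32335929 -3.00803207] [ 0.7 -0.1  0.8] 0.017308877244516727
```

View pics/c1.png

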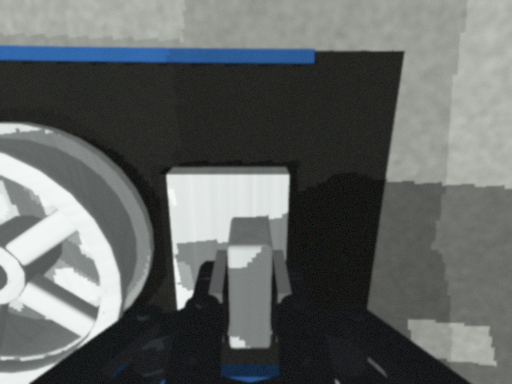

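View pics/c1s.png

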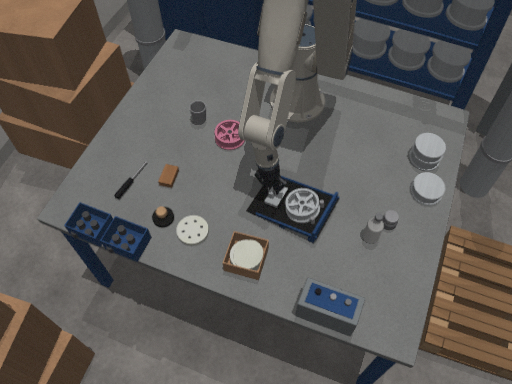

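The chock is held square below the wheel, its black face towards the wheel's edge at about (150,250). I'll lower it to contact, then slide it uphill until it touches the wheel.

Run:
```python
from h import *
f0=get_obs()["wrist_force"]
bot.servo_line(chp(.085,.004),QP,.08)
h=.004
while h>-.006:
    h-=.001; bot.servo_line(chp(.085,h),None,.03); f=get_obs()["wrist_force"]-f0
    if f@ND>4: break
print("contact h",round(h,4),"F",f@UD,f@Vv,f@ND,get_obs()["time_s"])
h+=.0005
x=.085; fb=None
while x<.112:
    x+=.0015; bot.servo_line(chp(x,h),None,.03); f=get_obs()["wrist_force"]-f0
    print(round(x,4),np.round([f@UD,f@Vv,f@ND],1))
    if f@UD<-7: break
r=cam("wrist","c2"); print(get_obs()["time_s"])
```

```text
contact h 0.0 F -0.9983011607208039 5.103292336308095 14.839901021842248 28.875
0.0865 [0.2 2.6 9.6]
0.088 [-2.7  2.1  9.7]
0.0895 [-3.   1.7  8.8]
0.091 [-3.9  1.1  9. ]
0.0925 [-3.5  0.8  9.5]
0.094 [-3.4  1.1  8.7]
0.0955 [-3.5  0.4  8.4]
0.097 [-3.3  0.   8.8]
0.0985 [-2.6  0.2  8.6]
0.1 [-6.3  0.1  9.6]
0.1015 [-16.2   0.1  11.5]
31.675
```

View pics/c2.png

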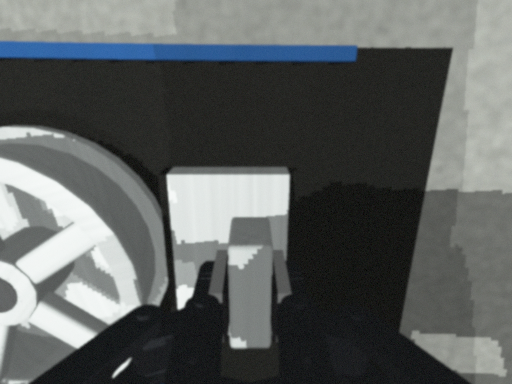

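The contact force rose at x = 0.100–0.1015, where contact was predicted (0.102). I'll ease off, release and withdraw.

Run:
```python
from h import *
bot.servo_line(chp(.1007,.0008),None,.03)
hand.move_gripper(.032); bot.dwell(.1)
print(get_obs()["wrist_force"])
bot.servo_line(chp(.1007,.10),None,.15)
print(get_obs()["wrist_force"])
q=down(-np.pi/2)
bot.reach([.62,.09,.33],q); bot.dwell(.2)
r=cam("wrist","e1"); np.save("e1.npy",r,allow_pickle=True); r=cam("top","e1t"); cam("scene","e1s"); print(get_obs()["time_s"])
```

```text
[0.2214312  0.25117811 1.00102154]
[-0.34052111 -0.66338701  0.44073516]
34.3167
```

View pics/e1.png

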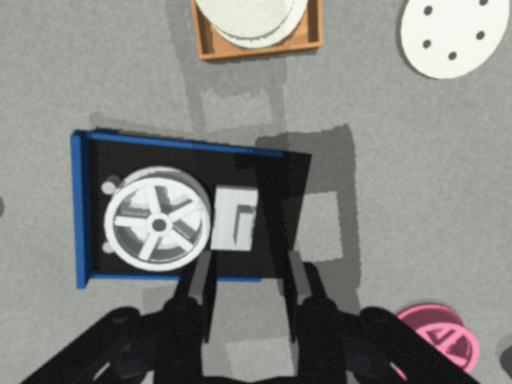

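View pics/e1s.png

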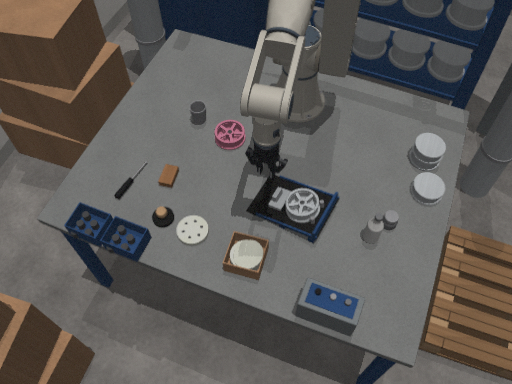

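Run:
```python
import cv2
im=cv2.imread("pics/e1.png")[120:290,65:325]; cv2.imwrite("pics/e1_crop.png",cv2.resize(im,None,fx=3,fy=3,interpolation=cv2.INTER_CUBIC))
```

```text
(no output)
```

View pics/e1_crop.png

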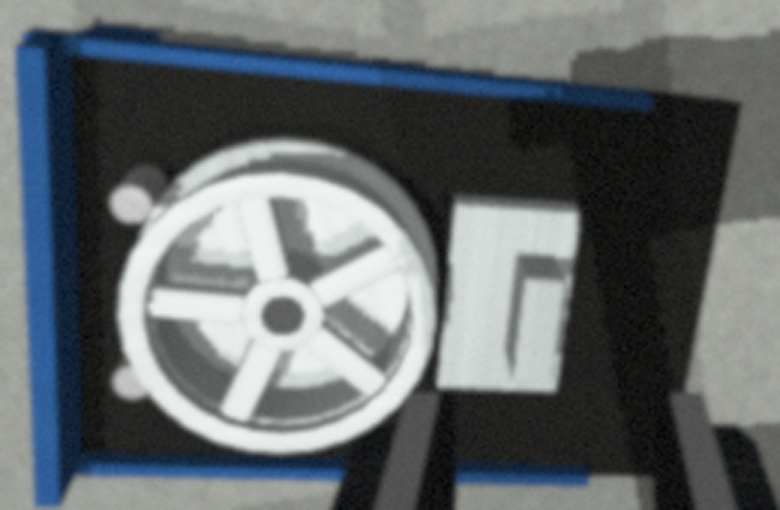

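Run:
```python
from h import *
from scipy.optimize import least_squares
r=np.load("e1.npy",allow_pickle=True).item()
def D(uv,h):
    P=onplane(r,np.array(uv,float)/3+[65,120]-.33,dk(0,0,h),ND)-O; return np.c_[P@UD,P@Vv]
w=D([(118,310),(130,255),(165,210),(140,390),(190,435),(280,453),(360,435),(405,395),(436,320)],.046)
s=least_squares(lambda a:np.hypot(*(w-a[:2]).T)-a[2],[.195,0,.063]); print("wheel",s.x.round(4),(s.fun*1000).round(1))
print("pins",D([(131,204),(130,382)],.03).round(4).tolist())
c=D([(455,208),(579,213),(557,391),(437,388)],.014); print("chock",c.round(4).tolist(),"ctr",c.mean(0).round(4))
e=c[1]-c[2]; print("edge angle",np.degrees(np.arctan2(e[0],e[1])))
print("low corners",D([(740,103),],0).round(4))
```

```text
wheel [0.1953 0.0003 0.0629] [-1.  -0.3  0.3  0.6  1.2 -0.9  0.2 -0.8  0.7]
pins [[0.2553, -0.0408], [0.2566, 0.039]]
chock [[0.1254, -0.0431], [0.07, -0.0448], [0.0686, 0.0451], [0.1256, 0.0458]] ctr [0.0974 0.0008]
edge angle 179.09703407576075
low corners [[-0.0004 -0.0981]]
```

All values check out: the wheel is at (0.1953, 0.0003), the pins are where expected, and the chock is centred and square with the gap nearly closed.

Run:
```python
from h import *
print(get_obs()["time_s"], get_obs()["joint_vel"].round(3)); hand_in()
```

```text
34.3167 [ 0.003 -0.002 -0.008 -0.001  0.002  0.001]
the job is handed in; nothing more can be done
```

I pushed the silver wheel up the slope with two open fingers, low on its back flange, until it met both pins (about 11 N), and let go. I then gripped the chock by its rib, set it on the deck and slid it uphill until its padded face touched the wheel (about 16 N). After that I released it, backed away and handed in at 34.3 s of the 56 s allowed; no verdict was reported.

**Last checks, from the wrist camera with the robot clear:**

| Check | Measured | Needed |
|---|---|---|
| Wheel position on deck (x, y) | 195.3, 0.3 mm | within 7 mm of 195, 0 |
| Chock off the centreline | about 1 mm | within 20 mm |
| Chock off square | about 1° | within 0.2 rad (about 11°) |
| Padded face to wheel origin | about 65–66 mm | under 73 mm |

The chock looked flat in the pictures, but I did not measure its tilt. The bystanders looked unmoved in the scene picture; I judged that by eye, without measuring.

**Small disagreements:** the push contact and an earlier top-camera view put the deck frame 2–3 mm off the wrist measurements. That is about the calibration error and well inside the tolerances.

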